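Clear the riveting plate and load its block

TASK

Take the scraper from its leaning rest and use it to wipe all five copper chips off the riveting plate into the aluminium catch tray beside it, never touching the chips with the fingers; then put the scraper back in the rest, leaning as it was. After that set the oblong steel block down gently, upright, fully home in the nest on the plate that matches its shape, and leave everything else on the bench where it stands.

Things in the scene. Friction and masses are not known exactly. Their poses are not given: they have to be found in the camera images.
- plate: Fixed dark steel riveting plate, 230 (x) x 220 (y) x 30 mm; origin at the centre of its underside. The chips lie on its field: 150 mm wide, x = -107 to +43 mm, between a lip at -x and a fence at +x (both 8 mm high, the fence 6 mm wide), open at both y ends (+-110 mm). The nests stand beyond the fence. The tray lies at one y end, a cardboard box at the other.
- plate_field (a point): Centre of the bare field, on the plate's top surface, at (-32, 0, 30) mm in the plate's frame; same axes as the plate.
- tray: Open aluminium catch tray fixed against the plate's +y or -y end, 200 (x) x 92 (y) x 24 mm high, walls and floor 3 mm; origin at the centre of its underside, axes parallel to the plate's. Its rim is 6 mm below the plate's top.
- rivet_box: Closed cardboard rivet box fixed against the other y end of the plate, 190 x 85 x 48 mm high; origin at the centre of its underside.
- nest_oblong: Steel nest fixed on the plate's top, 58 (x) x 88 (y) x 16 mm high, with an oblong pocket 35 (x) x 57 (y) mm, 10 mm deep (pocket floor 6 mm above its underside), chamfered 2 mm, in its centre; origin at the centre of its underside. It and the round nest may be swapped.
- nest_round: The same outer steel nest block with a round pocket 45 mm wide, 10 mm deep; stays empty.
- rest: Fixed wooden scraper rest, base 110 x 110 mm, origin under the slot's back corner, on the bench. Its slot holds the scraper leaning 35 degrees, top towards the rest's -x. Slot 22 mm wide across the lean, 100 mm long (y); behind the scraper (lower, -x side) a board runs 55 mm up along the scraper from the slot floor, in front a lip 12 mm.
- rest_seat (a point): Where the scraper's origin (middle of its blade edge) stands when it sits in the rest, on the slot's floor: 6.6 mm to +x and 24.6 mm above the rest's origin; same axes as the rest.
- scraper: Scraper block, about 220 g: steel blade 90 (y) x 16 (x) x 62 mm high, above it a wooden handle 90 (y) x 22 (x) x 48 mm high; 110 mm in all. Origin at the middle of the blade's bottom edge, z up to the handle. Starts leaning in the rest, z 35 degrees from vertical. Grip the handle across its 22 mm, tool along the lean.
- scraper_top (a point): Middle of the top of the scraper's handle, 110 mm up its z axis from its origin.
- block: Oblong steel block (a riveting anvil) standing loose on the bench, about 0.45 kg: foot 32 (x) x 54 (y) mm and 30 mm high, above it a narrower grip 24 (x) x 46 (y) mm and 26 mm high; 56 mm high in all. Origin at the centre of its underside.
- round_anvil: Loose round steel anvil, foot 42 mm across, 52 mm high, near the oblong block. It is not part of the job. Origin at the centre of its underside.
- hoop: Loose copper hoop lying flat, 120 mm across, 22 mm high. It is not part of the job. 
- collar: Loose copper collar lying flat, 64 mm across, 20 mm high. It is not part of the job. 
- ball: Loose dark steel ball, 110 mm across, on a small foot, 115 mm high. It is not part of the job. 
- jar: Loose jar with steel lid, 60 mm across, 85 mm high. It is not part of the job. 
- punch: Loose square steel centre punch, 105 x 12 x 12 mm, lying between robot and plate. It is not part of the job. 
- chip0: Copper strip offcut, 22 x 14 x 6 mm, a loose chip lying on the plate's field; origin at the centre of its underside.
- chip1: Copper strip offcut, 22 x 14 x 6 mm, a loose chip lying on the plate's field; origin at the centre of its underside.
- chip2: Copper strip offcut, 22 x 14 x 6 mm, a loose chip lying on the plate's field; origin at the centre of its underside.
- chip3: Punched copper disc, 18 mm across, 6 mm thick, a loose chip lying on the plate's field; origin at the centre of its underside.
- chip4: Punched copper disc, 18 mm across, 6 mm thick, a loose chip lying on the plate's field; origin at the centre of its underside.
Things that resemble listed ones, but are neither listed nor needed, are in the scene too. Leave any blue or yellow look-alike of the block alone. Leave any red or turquoise look-alike of the scraper alone.

How it is judged:
By the outcome, as a careful person would: the job done as asked, in the order asked, and still so for the second after the job is handed in, with the robot touching nothing.
It also fails if it takes over 72 s, if anything falls off the work surface, if the arm or the gripper's body presses on something with over 40 N, if the wrist force passes 120 N, or if a joint passes its speed limit or range.

ROBOT

A 7-joint arm with a two-finger parallel gripper is mounted at the origin on the work surface. World frame = base frame: x ahead of the robot, y to its left, z up, the work surface at z = 0. Lengths are in m, angles in degrees, forces in N, time in s.
With the tool pointing down it reaches from about 0.425 to 0.875 m from the base axis. Payload 4.7 kg.
Tool frame: the origin (TCP) lies at the very end of the fingers, on their centre line; the grasp point (between the pads) lies 19 mm behind it; z points along the fingers, y is the line along which they close (so a half turn about z gives the same grasp; the last joint's range is limited). The gripper opens to 87 mm and grips with 3 to 60 N. Pads are 19 mm wide; open, the fingers measure 117 mm over their backs; the gripper's body (75 mm by 190 mm) begins 51 mm behind the grasp point.
Start: joints at [73.86, 18.392, -4.016, 83.108, 1.295, 78.541, -3.26], TCP at [0.189, -0.622, 0.223] pointing down, gripper open.
Joint ranges: [-163.93, 163.93], [-17.29, 119.83], [-79.2, 71.16], [3.27, 140.29], [-89.18, 269.18], [5.43, 117.66], [-154.24, 154.24]. Speed limits (degrees/s): [147.25, 147.25, 180, 180, 180, 180, 180].

INTERFACE

Orientations are given as [roll, pitch, yaw] about the fixed x, y, z axes, in that order (R = Rz(yaw) Ry(pitch) Rx(roll)).
In Python, from cell import get_obs, cams, ticket, finder gives the robot as it stands.
- The arm moves only by the shell command python3 -m creep 'ROWS' [FORCE]. ROWS is text: rows parted by semicolons, each of 5 numbers parted by spaces: the shift along the world's x, y, z in m, then the turn about the world's z in degrees, then the finger opening in m, from 0 to 0.087. A call has 1 to 8 rows; each row shifts and turns the commanded pose from where the row before left it; what a row does not reach is not made up. A row lasts 1/8 s, in which the tool goes at most 62.5 mm and 10.7 degrees, less where a joint would pass 70% of its speed; a pose out of reach is approached as far as the arm can. A call with a gripper value outside its range is refused whole. The fingers move at their own pace and stop on an object; FORCE is the grip in N (left out, the last holds). Time passes only in rows, so rows that do not move let the fingers close. It gives the time, the measured TCP pose, the force, the opening and the grip force at its end, in the units of the state.
- get_obs(): the state, without advancing time (a new reading comes with each control period).
- cams.read_camera(name): name is "side" or "top"; returns the picture (420x560x3 uint8, red, green, blue); there is no depth.
- cams.calibration(name): a dict with "fx", "fy", "cx", "cy" (pixels), "k1" (the pictures are not rectified: a ray, as slopes to the right and down, at radius r is drawn at 1 + k1 r^2 times it, then the intrinsics apply), "extrinsics" (4x4, takes a point from world to camera coordinates). Camera axes: x right, y down, z forward; pixel columns grow to the right and rows downward; lengths in m; the calibration is good to about 2 mm. A picture is of the moment at which its call begins. calibration takes no time and is no camera call.
- ticket.sign_off(): hands the job in; it is judged then, once.
Trained networks look in the newest picture that a camera, given by its name, has taken for a name from the list of things; names that differ only in an ending like _2 or _b are one class to them, and where a whole thing is asked for, a point or a joint stands for the part that bears it (a point fixed in the world has none). Each returns a list of dicts, best first, with "p" (0 to 1); they miss things now and then, are a little off and sometimes report something else, mostly with a low value. They report only what shows in the picture. A call takes as long as a camera call. They do not tell look-alikes from the thing itself.
- finder.masks_of(name, camera): "mask" (420x560 bool, what is visible of it) and "xy" ([column, row] in pixels, amid what is visible of it).
- finder.tip_of(name, camera): "xy" ([column, row] in pixels: a listed point, or the origin of a listed thing).
The state is a dict: "time_s": time; "qpos": joint angles; "joint_velocities": joint speeds; "effort": joint torques, N m; "tool_pos": TCP position; "tool_rot": TCP orientation; "force": force on the tool from outside, world axes, zero at the start; "wrist_torque": the same for the moment, N m; "grip_width": finger opening in m; "grasp_force": force on a finger pad.
Only numpy, scipy, OpenCV 4.12 (cv2) and the standard library are available. Lean on these libraries where they do the work, as an engineer would, in place of code of your own. Each camera call takes 0.05 s, during which the arm holds its last target. There are 200 camera calls.

## Working session

There is one attempt and no reset: what is moved stays moved. The work goes in short steps, Python scripts to look and compute and a shell command to move; the robot and the scene stay as the last step left them, time stands still between calls to the robot, and variables do not carry over. Pictures are saved under pics/ and viewed, at most 10 in all, crops included, and the job is handed in when it is done.

```bash
ls; mkdir -p pics
python3 - <<'E'
from cell import get_obs,cams,ticket,finder
import cv2
for c in ("side","top"):
    im=cams.read_camera(c); cv2.imwrite(f"pics/{c}0.png",im[:,:,::-1])
    k=cams.calibration(c); print(c,{a:(b if a!="extrinsics" else b) for a,b in k.items()})
print(get_obs())
E
```

```text
pics
side {'fx': 425.40001845504, 'fy': 425.40001845504, 'cx': 284.1892107814028, 'cy': 207.84581543799752, 'k1': -0.05970042646650547, 'extrinsics': array([[-0.9509057 , -0.30894411,  0.01821769,  0.55271907],
       [-0.22007693,  0.63364559, -0.7416599 ,  0.23944395],
       [ 0.2175879 , -0.70925792, -0.67052868,  1.16096486],
       [ 0.        ,  0.        ,  0.        ,  1.        ]])}
top {'fx': 503.1209407368335, 'fy': 503.1209407368335, 'cx': 277.226938350004, 'cy': 206.31930723956108, 'k1': -0.09981557900265528, 'extrinsics': array([[-3.74873279e-03, -9.99992641e-01,  8.15389880e-04,
        -4.65164689e-02],
       [-9.82691910e-01,  3.53285398e-03, -1.85213736e-01,
         5.76353484e-01],
       [ 1.85209492e-01, -1.49559384e-03, -9.82697923e-01,
         1.40725547e+00],
       [ 0.00000000e+00,  0.00000000e+00,  0.00000000e+00,
         1.00000000e+00]])}
{'time_s': 0.1, 'qpos': array([73.86200753, 18.43633989, -4.0143404 , 83.16627055,  1.29554859,
       78.53976717, -3.26304386]), 'joint_velocities': array([-0.00306263, -0.10101937, -0.02182748, -0.24694618,  0.0751157 ,
        0.08573544,  0.05916835]), 'effort': array([ 4.05144119e-04, -4.92573202e+01, -4.05311454e-01, -3.13399494e+01,
       -6.43100473e-02,  3.94304143e-02, -1.62160909e-06]), 'tool_pos': array([ 0.18925331, -0.62134181,  0.22156778]), 'tool_rot': array([-1.79902876e+02,  6.21043779e-03,  1.69434913e+01]), 'force': array([ 0.34538575, -0.05818973,  0.34582481]), 'wrist_torque': array([ 0.07193998,  0.04775186, -0.00089429]), 'grasp_force': 0.0, 'grip_width': 0.08702985151721457}
```

View pics/side0.png

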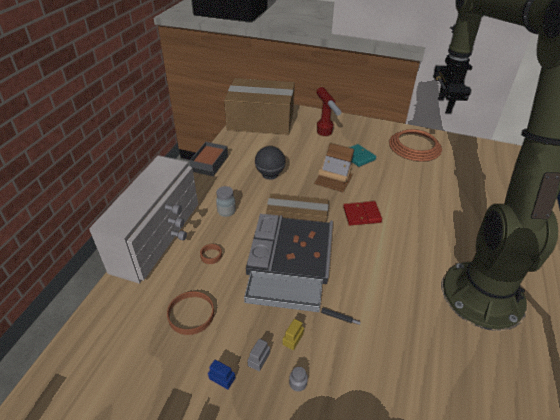

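View pics/top0.png

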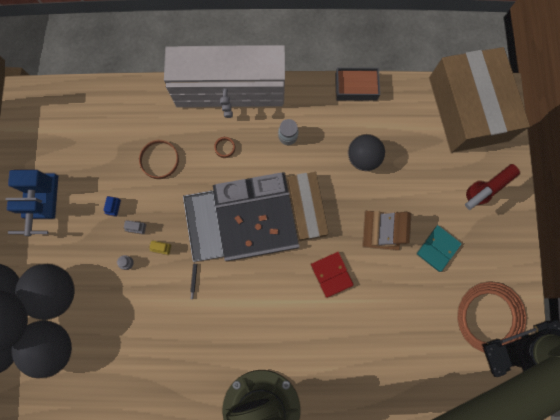

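The side view shows the plate at (290,250) with the tray below it at (285,290), the rest and scraper at (337,165), and the block candidates at (258,353) grey, (293,333) yellow and (222,375) blue. The top view shows the plate at (258,225), tray at (205,225), rest at (387,228), blocks at (135,227) grey, (160,247) yellow and (112,206) blue, and the round anvil at (126,262). The red (332,275) and turquoise (440,248) shapes are scraper look-alikes. The grey block and the steel and wood scraper in the rest fit the descriptions. Next I'll measure them and crop.

```bash
cat > h.py <<'E'
import numpy as np, cv2
from scipy.optimize import least_squares
from cell import get_obs,cams,ticket,finder
K={c:cams.calibration(c) for c in("side","top")}
def proj(P,c):
    k=K[c]; P=np.atleast_2d(P); q=P@k["extrinsics"][:3,:3].T+k["extrinsics"][:3,3]
    s=q[:,:2]/q[:,2:]; s=s*(1+k["k1"]*(s**2).sum(1,keepdims=True))
    return s*[k["fx"],k["fy"]]+[k["cx"],k["cy"]]
def tri(a,b):  # side px, top px -> point, residual px
    r=least_squares(lambda P:np.r_[proj(P,"side")[0]-a,proj(P,"top")[0]-b],[.5,0,.05]); return r.x,np.sqrt(r.cost)
def onz(px,c,z):
    return np.r_[least_squares(lambda P:proj([*P,z],c)[0]-px,[.5,0]).x,z]
def snap(): return {c:cams.read_camera(c) for c in("side","top")}
E
python3 - <<'E'
from h import *
np.set_printoptions(precision=4,suppress=True)
im=snap()
for n in ["plate","plate_field","tray","nest_oblong","nest_round","rest","rest_seat","scraper","scraper_top","block","round_anvil","chip0","chip3"]:
    for c in im: print(n,c,[(np.round(d["xy"],1).tolist(),round(d["p"],2)) for d in finder.tip_of(n,c)][:6])
a=cv2.resize(im["side"][130:205,295:395],None,fx=4,fy=4,interpolation=2)
b=cv2.resize(im["top"][195:260,345:445],None,fx=4,fy=4,interpolation=2)
c=cv2.resize(im["side"][315:395,200:320],None,fx=3.33,fy=3.33,interpolation=2)
d=cv2.resize(im["top"][190:280,95:185],None,fx=3.33,fy=3.33,interpolation=2)
o=np.zeros((580,800,3),np.uint8)
for t,x,y in((a,0,0),(b,400,0),(c,0,302),(d,400,270)): t=t[:580-y,:400]; o[y:y+t.shape[0],x:x+t.shape[1]]=t
cv2.imwrite("pics/crop1.png",o[:,:,::-1])
E
```

```text
plate side [([292.3, 250.3], 0.97), ([265.7, 228.7], 0.44)]
plate top [([254.5, 221.0], 0.83)]
plate_field side [([301.9, 244.5], 0.56)]
plate_field top [([257.1, 228.6], 0.95)]
tray side [([284.5, 291.9], 0.94)]
tray top [([204.9, 228.0], 0.62)]
nest_oblong side [([266.6, 230.1], 0.64)]
nest_oblong top [([267.2, 185.5], 0.77)]
nest_round side [([262.3, 252.1], 0.95), ([336.4, 317.5], 0.51), ([291.4, 258.4], 0.48), ([313.8, 258.5], 0.42)]
nest_round top [([233.0, 192.5], 0.69), ([259.2, 227.6], 0.46)]
rest side [([334.7, 179.0], 0.67)]
rest top [([380.6, 232.8], 0.79)]
rest_seat side [([293.5, 237.9], 0.15)]
rest_seat top [([380.0, 230.5], 0.61)]
scraper side [([329.8, 174.2], 0.9), ([349.3, 148.1], 0.85), ([345.8, 214.9], 0.75), ([293.8, 239.1], 0.7), ([261.2, 253.1], 0.6)]
scraper top [([448.6, 235.0], 0.72), ([378.9, 232.9], 0.66), ([324.7, 256.9], 0.57)]
scraper_top side [([365.0, 161.2], 0.8), ([374.6, 209.6], 0.63), ([341.6, 144.2], 0.61), ([296.6, 215.6], 0.25)]
scraper_top top [([340.0, 292.5], 0.86), ([425.6, 259.0], 0.75), ([406.2, 228.6], 0.71)]
block side [([295.2, 337.3], 0.93), ([257.4, 359.1], 0.57)]
block top [([115.1, 203.7], 0.7), ([165.3, 248.9], 0.7), ([135.6, 226.2], 0.61), ([362.3, 155.8], 0.24)]
round_anvil side [([298.8, 381.4], 0.82)]
round_anvil top [([128.5, 263.8], 0.59), ([159.7, 154.9], 0.4)]
chip0 side [([271.7, 173.6], 0.69), ([289.5, 257.3], 0.6), ([301.1, 242.8], 0.56), ([308.9, 235.1], 0.47), ([296.9, 238.0], 0.46), ([313.6, 253.7], 0.36)]
chip0 top [([272.6, 231.9], 0.61), ([238.5, 220.0], 0.6), ([263.1, 216.6], 0.43), ([249.0, 244.4], 0.43), ([257.6, 223.0], 0.35)]
chip3 side [([271.7, 173.6], 0.69), ([289.5, 257.3], 0.6), ([301.1, 242.8], 0.56), ([308.9, 235.1], 0.47), ([296.9, 238.0], 0.46), ([313.6, 253.7], 0.36)]
chip3 top [([272.6, 231.9], 0.61), ([238.5, 220.0], 0.6), ([263.1, 216.6], 0.43), ([249.0, 244.4], 0.43), ([257.6, 223.0], 0.35)]
```

View pics/crop1.png

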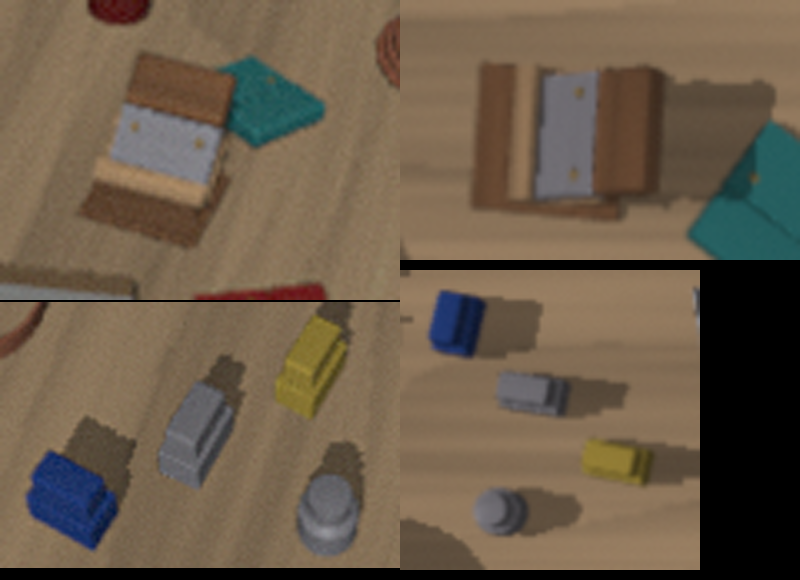

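Crop: the scraper (grey blade, brown handle) leans in the rest with its top toward the right of the top picture (world -y). The oblong block is the grey one at top (135,227) / side (258,353). Yellow and blue are look-alikes, and the round grey one is the round anvil. Next I fit poses from the mask silhouettes.

```bash
cat >> h.py <<'E'
from scipy.optimize import minimize
from scipy.spatial.transform import Rotation as Ro
S=8
def box(sx,sy,z0,z1): return np.array([[a*sx/2,b*sy/2,z] for a in(-1,1) for b in(-1,1) for z in(z0,z1)])
def render(parts,R,t,c,roi):
    x0,y0,x1,y1=roi; m=np.zeros(((y1-y0)*4,(x1-x0)*4),np.uint8)
    for p in parts:
        uv=(proj(p@R.T+t,c)-[x0,y0]+.5)*4-.5
        h=cv2.convexHull(np.round(uv*16).astype(np.int32)); cv2.fillConvexPoly(m,h,1,shift=4)
    return cv2.resize(m.astype(np.float32),None,fx=.25,fy=.25,interpolation=cv2.INTER_AREA)
def fit(parts,masks,p0,pose,d=(.01,.01,8)):
    rois={}
    for c,m in masks.items():
        ys,xs=np.nonzero(m); rois[c]=(max(xs.min()-15,0),max(ys.min()-15,0),min(xs.max()+15,560),min(ys.max()+15,420))
    def cost(p):
        R,t=pose(p); s=0
        for c,m in masks.items():
            r=rois[c]; a=render(parts,R,t,c,r); b=m[r[1]:r[3],r[0]:r[2]].astype(np.float32)
            s+=1-np.minimum(a,b).sum()/np.maximum(a,b).sum()
        return s/len(masks)
    p0=np.array(p0,float); sim=np.vstack([p0]+[p0+np.eye(len(p0))[i]*d[i] for i in range(len(p0))])
    r=minimize(cost,p0,method="Nelder-Mead",options=dict(initial_simplex=sim,xatol=1e-4,fatol=1e-5,maxiter=400)); return r.x,r.fun
def flat(z): return lambda p:(Ro.from_euler("z",p[2],degrees=True).as_matrix(),np.array([p[0],p[1],z]))
def near(n,c,px):
    L=finder.masks_of(n,c); return min(L,key=lambda d:np.hypot(*(np.array(d["xy"])-px)))["mask"] if L else None
def hull(m):
    o=np.zeros(m.shape,np.uint8); cv2.fillConvexPoly(o,cv2.convexHull(np.argwhere(m)[:,::-1].astype(np.int32)),1); return o>0
BLOCK=[box(.032,.054,0,.030),box(.024,.046,.030,.056)]
SCR=[box(.016,.090,0,.062),box(.022,.090,.062,.110)]
E
cat > m1.py <<'E'
from h import *
np.set_printoptions(precision=4,suppress=True)
im=snap()
def go(n,pxs,parts,z,px3,h=False,cs=("side","top")):
    ms={}
    for c in cs:
        m=near(n,c,pxs[c])
        if m is None: print("miss",n,c); continue
        ys,xs=np.nonzero(m); print(n,c,m.sum(),xs.min(),xs.max(),ys.min(),ys.max(),end=" | ")
        ms[c]=hull(m) if h else m
    for c in [*ms]+["both"]:
        r=fit(parts,ms if c=="both" else {c:ms[c]},px3,flat(z)); print(c,r[0],round(r[1],3))
P=lambda px,z:onz(px,"top",z)[:2]
go("plate",dict(side=(292,250),top=(258,225)),[box(.23,.22,0,.03)],0,[*P((256,221),.015),5],True)
go("tray",dict(side=(284,290),top=(205,226)),[box(.2,.092,0,.024)],0,[*P((204,227),.0),5],True)
go("nest_oblong",dict(side=(266,230),top=(268,185)),[box(.058,.088,0,.016)],.03,[*P((268,186),.03),5],True)
go("nest_round",dict(side=(262,252),top=(233,190)),[box(.058,.088,0,.016)],.03,[*P((233,191),.03),5],True)
go("block",dict(side=(258,355),top=(135,227)),BLOCK,0,[*P((135.6,226.2),0),5])
go("rest",dict(side=(335,179),top=(380,233)),[box(.11,.11,0,.01)],0,[*P((380,231),0),90])
print("chips",[onz(d["xy"],"top",.033)[:2] for d in finder.masks_of("chip0","top")])
ms={c:near("scraper",c,p) for c,p in dict(side=(337,160),top=(395,228)).items()}
for c in ms: print(ms[c].sum(), [ (d["xy"],d["p"]) for d in finder.masks_of("scraper",c)])
E
python3 m1.py
```

```text
plate side 3457 246 333 215 283 | plate top 4511 213 298 173 261 | side [0.5516 0.0117 9.5067] 0.124
top [ 0.5527  0.0165 10.0397] 0.022
both [ 0.5523  0.0143 10.1947] 0.083
tray side 2423 244 322 272 311 | tray top 2108 184 223 190 261 | side [ 0.5275  0.1716 10.3201] 0.032
top [0.5261 0.1725 9.8925] 0.03
both [ 0.5268  0.1721 10.0579] 0.034
nest_oblong side 472 255 278 214 238 | nest_oblong top 599 253 284 173 197 | side [ 0.6455 -0.0246 10.2741] 0.054
top [ 0.6441 -0.0227 10.3664] 0.055
both [ 0.6449 -0.0235 10.1727] 0.062
nest_round side 569 248 272 239 266 | nest_round top 611 216 247 179 203 | side [ 0.6261  0.0839 10.7228] 0.061
top [ 0.6252  0.086  10.5666] 0.058
both [ 0.6254  0.0853 10.0322] 0.066
block side 450 248 269 340 369 | block top 226 124 145 221 233 | side [ 0.5244  0.3735 -5.3286] 0.111
top [  0.5214   0.3764 -12.1709] 0.135
both [ 0.5228  0.3763 -8.881 ] 0.146
rest side 492 315 351 169 189 | rest top 593 364 399 211 249 | side [ 0.5138 -0.3664 86.2464] 0.274
top [ 0.5114 -0.361  83.6161] 0.573
both [ 0.5129 -0.3615 85.1782] 0.43
chips [array([ 0.5054, -0.0337])]
314 [([365.3, 211.9], 0.88), ([362.0, 155.6], 0.73)]
980 [([332.8, 276.8], 0.78), ([395.4, 231.5], 0.73), ([436.5, 247.7], 0.6)]
```

```bash
cat > m2.py <<'E'
from h import *
np.set_printoptions(precision=4,suppress=True)
im=snap()
pose=lambda p:(Ro.from_euler("z",p[2],degrees=True).as_matrix()@Ro.from_euler("y",-35,degrees=True).as_matrix(),np.array([p[0],p[1],.0246]))
mt=near("scraper","top",(395,230)); 
for n in ("scraper_top","scraper"):
    L=finder.masks_of(n,"side"); print(n,[(np.round(d["xy"]).tolist(),round(d["p"],2),int(d["mask"].sum())) for d in L])
    L=[d for d in L if np.hypot(*(np.array(d["xy"])-(337,162)))<12]
    for c,ms in (("top",dict(top=mt)),)+((("side",dict(side=L[0]["mask"])),("both",dict(top=mt,side=L[0]["mask"]))) if L else ()):
        print(c,*fit(SCR,ms,[*onz((380,231),"top",.0246)[:2],85],pose))
print("chips",[(onz(d["xy"],"top",.033)[:2],d["p"]) for d in finder.tip_of("chip0","top")])
b=[d["mask"] for d in finder.masks_of("block","side") if np.hypot(*(np.array(d["xy"])-(258,355)))<10]
b2=[d["mask"] for d in finder.masks_of("block","top") if np.hypot(*(np.array(d["xy"])-(135,227)))<8]
for a in [{"side":b[0]}] if b else []: print(fit(BLOCK,a,[.524,.375,-8],flat(0)))
if b2: print(fit(BLOCK,{"top":b2[0]},[.524,.375,-8],flat(0)))
# overlay
A=im["top"].copy()[:,:,::-1].copy(); B=im["side"][:,:,::-1].copy()
np.savez("im.npz",**im)
E
python3 m2.py
```

```text
scraper_top [([359.0, 211.0], 0.78, 697), ([333.0, 180.0], 0.74, 539), ([338.0, 158.0], 0.7, 731), ([363.0, 155.0], 0.62, 351)]
top [ 0.5133 -0.3493 80.329 ] 0.09338498115539551
side [ 0.5153 -0.3649 81.2719] 0.12910479307174683
both [ 0.5134 -0.3513 82.032 ] 0.1277088224887848
scraper [([364.0, 211.0], 0.87, 735), ([336.0, 160.0], 0.72, 730)]
top [ 0.5133 -0.3493 80.329 ] 0.09338498115539551
side [ 0.5122 -0.3586 84.6782] 0.13584566116333008
both [ 0.5128 -0.3517 81.7545] 0.1301300823688507
chips [(array([0.4672, 0.0297]), 0.58), (array([0.5276, 0.0037]), 0.51), (array([0.5388, 0.0721]), 0.45), (array([ 0.543 , -0.0086]), 0.43), (array([ 0.581 , -0.1397]), 0.38), (array([ 0.5045, -0.0299]), 0.35)]
(array([ 0.5235,  0.3768, -6.2068]), np.float64(0.07408320903778076))
(array([ 0.5209,  0.3763, -8.4033]), np.float64(0.10990279912948608))
```

```bash
cat > m3.py <<'E'
from h import *
np.set_printoptions(precision=4,suppress=True)
im=snap()
pose=lambda p:(Ro.from_euler("z",p[2],degrees=True).as_matrix()@Ro.from_euler("y",-35,degrees=True).as_matrix(),np.array([p[0],p[1],.0246]))
SC=[box(.016,.090,.014,.062),box(.022,.090,.062,.110)]
ms=dict(top=near("scraper","top",(395,230)),side=near("scraper","side",(336,160)))
for c in("top","side"): print(c,*fit(SC,{c:ms[c]},[.513,-.357,83],pose))
p,_=fit(SC,ms,[.513,-.357,83],pose); print(p,_)
R,t=pose(p)
for n,q,hgt in(("block",(.5222,.3766,-8),0),):pass
o=[]
for c,(x0,y0,w,h),P,Rr,tt in (("top",(345,195,100,72),SCR,R,t),("side",(295,130,100,72),SCR,R,t),("top",(95,195,100,72),BLOCK,*flat(0)((.5222,.3766,-8))),("side",(210,325,100,72),BLOCK,*flat(0)((.5222,.3766,-8)))):
    a=cv2.resize(im[c][y0:y0+h,x0:x0+w,::-1],None,fx=4,fy=4,interpolation=2)
    for b in P:
        uv=(proj(b@Rr.T+tt,c)-[x0,y0]+.5)*4-.5
        cv2.polylines(a,[cv2.convexHull(np.round(uv).astype(np.int32))],True,(0,255,0),1)
    o.append(a)
cv2.imwrite("pics/ov.png",np.vstack([np.hstack(o[:2]),np.hstack(o[2:])]))
E
python3 m3.py
```

```text
top [ 0.5118 -0.3457 82.2668] 0.059816062450408936
side [ 0.5125 -0.3491 83.2236] 0.057766497135162354
[ 0.5119 -0.3468 82.4934] 0.06652683019638062
```

View pics/ov.png

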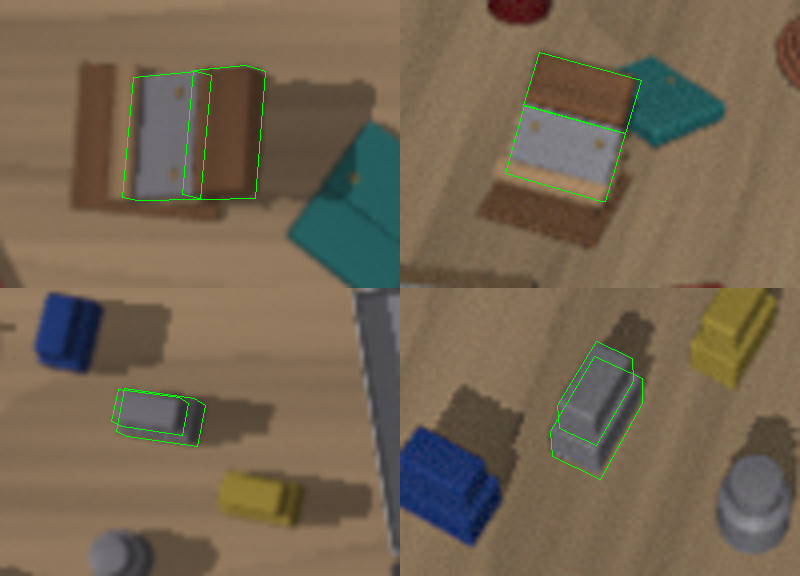

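The overlay fits, apart from the scraper yaw, which by its edges is nearer 84°. The tool stays vertical, so the plan is to straddle the leaning handle, push it upright with the rear finger, close and lift.

```bash
python3 -m creep '0.04 0.029 0 -2.9 0.087;0.04 0.029 0 -2.9 0.087;0.04 0.029 0 -2.9 0.087;0.04 0.029 0 -2.9 0.087;0.04 0.029 0 -2.9 0.087;0.04 0.029 0 -2.9 0.087;0.04 0.029 0 -2.9 0.087;0.04 0.029 0 -2.9 0.087' 10
```

```text
time_s: 4.05
tool_pos: [0.5106, -0.3889, 0.2228]
tool_rot: [180.0, -0.0, -6.4]
force: [-0.0, -0.6, 0.6]
grip_width: 0.0873
grasp_force: 0.0
```

```bash
python3 -m creep '-0.003 -0.003 -0.03 0 0.087;0 0 -0.04 0 0.087;0 0 -0.04 0 0.087;0 0 -0.02 0 0.087;0 0 0 0 0.087;0 -0.003 0 0 0.058;0 0 0 0 0.058;0 0 0 0 0.058'
python3 - <<'E'
from h import *
im=snap()
o=[cv2.resize(im[c][y:y+72,x:x+100,::-1],None,fx=4,fy=4,interpolation=2) for c,x,y in(("top",345,195),("side",295,120))]
cv2.imwrite("pics/g1.png",np.hstack(o))
E
```

```text
time_s: 5.05
tool_pos: [0.507, -0.3963, 0.0938]
tool_rot: [179.9, -0.1, -6.3]
force: [-0.3, 1.0, -0.2]
grip_width: 0.0648
grasp_force: 0.0
```

View pics/g1.png

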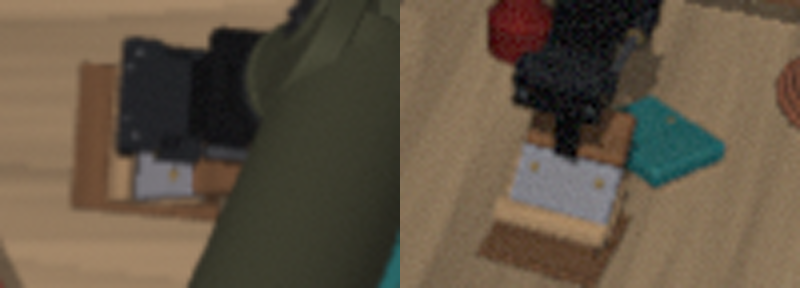

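The crop shows the fingers straddling the handle, near finger at side (565,145) in the crop, roughly mid-length. Now I push it upright.

```bash
python3 -m creep '0 0 0 0 0.056;0 0.006 0 0 0.056;0.001 0.006 0 0 0.056;0.001 0.006 0 0 0.056;0 0.006 0 0 0.056;0.001 0.006 0 0 0.056;0.001 0.004 0 0 0.056;0 0 0 0 0.056'
```

```text
time_s: 6.15
tool_pos: [0.5106, -0.3609, 0.0923]
tool_rot: [-180.0, 0.0, -6.2]
force: [0.3, -0.7, -1.0]
grip_width: 0.0562
grasp_force: 0.2
```

```bash
python3 -m creep '0 0 0 0 0.045;0 0 0 0 0.036;0 0 0 0 0.03;0 0 0 0 0.02;0 0 0 0 0.02;0 0 0 0 0.02;0 0 0 0 0.02' 8
```

```text
time_s: 7.02
tool_pos: [0.5105, -0.3607, 0.0923]
tool_rot: [-179.9, 0.0, -6.2]
force: [-1.8, 3.6, 0.6]
grip_width: 0.0257
grasp_force: 7.9
```

```bash
python3 -m creep '0 0 0.006 0 0.02;0 0 0.008 0 0.02;0 0 0.01 0 0.02;0 0 0.015 0 0.015;0 0 0.02 0 0.01;0 0 0.02 0 0;0 0 0.02 0 0;0 0 0.02 0 0' 30
python3 - <<'E'
from h import *
im=snap()
o=[cv2.resize(im[c][y:y+100,x:x+100,::-1],None,fx=4,fy=4,interpolation=2) for c,x,y in(("top",345,175),("side",295,90))]
cv2.imwrite("pics/g2.png",np.hstack(o))
E
```

```text
time_s: 8.02
tool_pos: [0.5106, -0.3618, 0.2133]
tool_rot: [180.0, -0.0, -6.2]
force: [0.0, 0.4, -2.0]
grip_width: 0.0217
grasp_force: 30.0
```

View pics/g2.png

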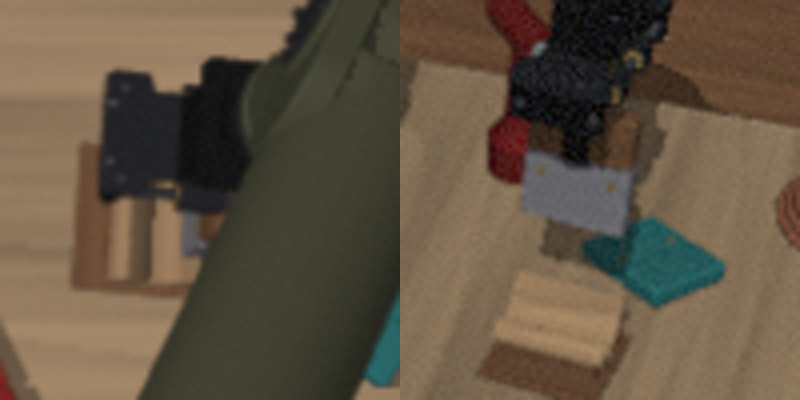

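The crop shows the scraper held upright, with its bottom edge in the side image from (326,142) to (352,149) px. The rest slot is empty. Next I work out the blade height relative to the TCP and the wipe path.

Run:
```python
from h import *
np.set_printoptions(precision=4,suppress=True)
o=get_obs(); T=o["tool_pos"]; print(T,o["tool_rot"])
a=near("scraper","side",(339,135)); print(a.sum(), np.argwhere(a).min(0),np.argwhere(a).max(0))
# fit along-blade offset s, height h of origin below TCP, yaw
def res(p):
    R=Ro.from_euler("z",p[2],degrees=True).as_matrix()
    C=np.array([[.008,-.045,0],[.008,.045,0]])@R.T+T+R@[0,p[0],0]-[0,0,p[1]]
    q=proj(C,"side"); q=q[np.argsort(q[:,0])]
    return np.r_[(q-[[326.2,142],[352.6,149.3]]).ravel(), (p[2]-84)*.3]
r=least_squares(res,[0,.07,84],x_scale=[.01,.01,1]); print(r.x,r.fun)
# plate path
Rp=Ro.from_euler("z",10.1,degrees=True).as_matrix(); P0=np.array([.5535,.0175,0])
for q in([-.0605,-.095],[-.0605,.125],[-.003,-.095],[-.003,.125]): print(q,(Rp@[*q,0]+P0)[:2])
for c in ([0.4672,0.0297],[0.5276,0.0037],[0.5388,0.0721],[0.543,-0.0086],[0.5045,-0.0299]): print("chip",(Rp.T@(np.r_[c,0]-P0))[:2])
```

```text
[ 0.5119 -0.3627  0.2151] [179.8435  -0.2702  -6.2495]
623 [117 325] [148 354]
[ 0.0077  0.0637 83.8103] [ 0.4543  0.3373 -0.4309 -0.3542 -0.0569]
[-0.0605, -0.095] [ 0.5106 -0.0866]
[-0.0605, 0.125] [0.472 0.13 ]
[-0.003, -0.095] [ 0.5672 -0.0766]
[-0.003, 0.125] [0.5286 0.14  ]
chip [-0.0828  0.0271]
chip [-0.0279 -0.009 ]
chip [-0.0049  0.0563]
chip [-0.0149 -0.0239]
chip [-0.0566 -0.0381]
```

```bash
python3 -m creep '0.001 0.049 0 2.7 0;0.001 0.049 0 2.7 0;0.001 0.049 0 2.7 0;0.001 0.049 0 2.7 0;0.001 0.048 0 2.7 0;0.002 0.048 0 2.8 0;0 0 -0.05 0 0;0 0 -0.043 0 0' 40
python3 - <<'E'
from h import *
im=snap()
o=[cv2.resize(im[c][y:y+120,x:x+100,::-1],None,fx=4,fy=4,interpolation=2) for c,x,y in(("top",200,160),("side",235,175))]
cv2.imwrite("pics/g3.png",np.hstack(o))
E
```

```text
time_s: 9.18
tool_pos: [0.5168, -0.069, 0.1168]
tool_rot: [180.0, 0.0, 10.2]
force: [0.1, -0.3, -2.7]
grip_width: 0.0218
grasp_force: 40.0
```

View pics/g3.png

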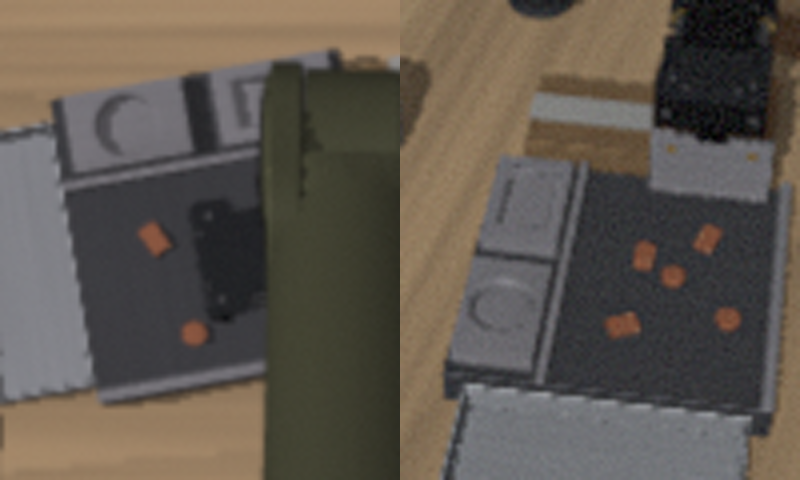

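The crop shows the blade's bottom edge at side (297.5,221.8) to (327.8,225.5) px, just behind all five chips and inside the lip.

```bash
python3 - <<'E'
from h import *
np.set_printoptions(precision=4,suppress=True)
T=get_obs()["tool_pos"]; Rp=Ro.from_euler("z",10.1,degrees=True).as_matrix(); P0=np.array([.5535,.0175,0])
def C(p):
    R=Ro.from_euler("z",100.2,degrees=True).as_matrix()
    return np.array([[.008,-.045,0],[.008,.045,0]])@R.T+T+R@[0,p[0],0]-[0,0,p[1]]
f=lambda p:(lambda q:(q[np.argsort(q[:,0])]-[[297.5,221.8],[327.8,225.5]]).ravel())(proj(C(p),"side"))
r=least_squares(f,[0,.07],x_scale=.01); print(r.x,r.fun,(C(r.x)-P0)@Rp)
E
python3 -m creep '0 0 -0.008 0 0;0 0 -0.004 0 0;0 0 0 0 0'
```

```text
[-0.0011  0.0584] [ 0.253   0.2355 -0.2483 -0.2521] [[-0.0094 -0.07    0.0547]
 [-0.0994 -0.0702  0.0547]]
time_s: 9.65
tool_pos: [0.5181, -0.07, 0.1075]
tool_rot: [180.0, -0.1, 10.0]
force: [-0.5, 0.4, -3.1]
grip_width: 0.0218
grasp_force: 40.0
```

```bash
python3 -m creep '0 0 -0.003 0 0;0 0 0 0 0'; python3 -m creep '0 0 -0.002 0 0;0 0 0 0 0';python3 -m creep '0 0 -0.002 0 0;0 0 0 0 0';python3 -m creep '0 0 -0.002 0 0;0 0 0 0 0'
```

```text
time_s: 9.9
tool_pos: [0.5175, -0.0698, 0.1037]
tool_rot: [180.0, -0.0, 10.0]
force: [-0.5, 0.1, -2.6]
grip_width: 0.0216
grasp_force: 40.0
time_s: 10.15
tool_pos: [0.5173, -0.0698, 0.1015]
tool_rot: [-180.0, 0.0, 10.1]
force: [-0.8, 0.4, -2.4]
grip_width: 0.0222
grasp_force: 40.0
time_s: 10.4
tool_pos: [0.5173, -0.0697, 0.0994]
tool_rot: [-180.0, 0.0, 10.1]
force: [0.5, -0.1, -2.5]
grip_width: 0.0213
grasp_force: 40.0
time_s: 10.65
tool_pos: [0.5173, -0.0698, 0.0974]
tool_rot: [-180.0, 0.0, 10.0]
force: [0.2, 0.7, -2.1]
grip_width: 0.022
grasp_force: 40.0
```

```bash
for i in 1; do python3 -m creep '0 0 -0.002 0 0;0 0 0 0 0'; done;python3 -m creep '0 0 -0.002 0 0;0 0 0 0 0';python3 -m creep '0 0 -0.001 0 0;0 0 0 0 0'
```

```text
time_s: 10.9
tool_pos: [0.5173, -0.0698, 0.0954]
tool_rot: [-180.0, 0.0, 10.0]
force: [0.1, -0.4, -1.6]
grip_width: 0.0217
grasp_force: 40.0
time_s: 11.15
tool_pos: [0.5178, -0.0698, 0.0946]
tool_rot: [180.0, -0.0, 10.1]
force: [-1.7, 0.7, 4.9]
grip_width: 0.0219
grasp_force: 40.0
time_s: 11.4
tool_pos: [0.5178, -0.0697, 0.0946]
tool_rot: [180.0, -0.0, 10.1]
force: [-4.8, 0.3, 11.3]
grip_width: 0.0217
grasp_force: 40.0
```

```bash
python3 -m creep '0 0 0.0015 0 0;-0.0022 0.0123 0 0 0;-0.0022 0.0123 0 0 0;-0.0022 0.0123 0 0 0;-0.0022 0.0123 0 0 0;-0.0022 0.0123 0 0 0;-0.0022 0.0123 0 0 0;-0.0022 0.0123 0 0 0'; python3 -m creep '-0.0022 0.0123 0 0 0;-0.0022 0.0123 0 0 0;-0.0022 0.0123 0 0 0;-0.0018 0.01 0 0 0;-0.0018 0.01 0 0 0;-0.0018 0.01 0 0 0;-0.0018 0.01 0 0 0'
```

```text
time_s: 12.4
tool_pos: [0.5023, 0.0167, 0.0946]
tool_rot: [179.9, -0.0, 10.1]
force: [1.0, -4.7, 5.3]
grip_width: 0.0218
grasp_force: 40.0
time_s: 13.28
tool_pos: [0.4883, 0.0934, 0.0946]
tool_rot: [179.9, -0.0, 10.1]
force: [1.0, -3.5, 6.7]
grip_width: 0.0215
grasp_force: 40.0
```

```bash
python3 -m creep '-0.0018 0.01 0.0004 0 0;-0.0018 0.01 0 0 0;-0.0018 0.01 0 0 0;-0.0014 0.008 0 0 0;0 0 0 0 0'
python3 - <<'E'
from h import *
im=snap()
o=[cv2.resize(im[c][y:y+120,x:x+100,::-1],None,fx=4,fy=4,interpolation=2) for c,x,y in(("top",180,160),("side",235,200))]
cv2.imwrite("pics/g4.png",np.hstack(o))
E
```

```text
time_s: 13.9
tool_pos: [0.48, 0.1329, 0.0935]
tool_rot: [-179.9, 0.1, 10.2]
force: [0.3, -0.5, -2.6]
grip_width: 0.0213
grasp_force: 40.0
```

View pics/g4.png

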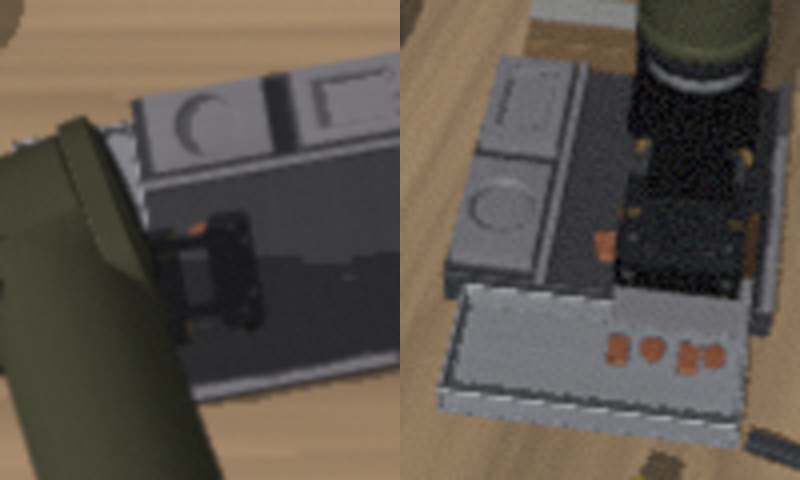

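The crop shows four chips in the tray around side crop (615–715,350) and one left on the plate at about (286,261) px in the side image. I'll make a second pass along the fence.

```bash
python3 -m creep '0 0 0.02 0 0;0 0 0.02 0 0;0.021 -0.0325 0 0 0;0.021 -0.0325 0 0 0;0.021 -0.0325 0 0 0;0 0 -0.02 0 0;0 0 -0.01 0 0;0 0 0 0 0'
python3 - <<'E'
from h import *
np.set_printoptions(precision=4,suppress=True)
snap(); Rp=Ro.from_euler("z",10.1,degrees=True).as_matrix(); P0=np.array([.5535,.0175,0])
print(get_obs()["tool_pos"],(get_obs()["tool_pos"]-P0)@Rp)
for c in("side","top"):
    for d in finder.masks_of("chip0",c): print(c,d["xy"],round(d["p"],2),(onz(d["xy"],c,.033)-P0)@Rp)
E
```

```text
time_s: 15.0
tool_pos: [0.5433, 0.0341, 0.1034]
tool_rot: [-180.0, 0.1, 10.1]
force: [-0.0, 1.1, -2.3]
grip_width: 0.0218
grasp_force: 40.0
[0.5445 0.0344 0.1048] [-0.0059  0.0182  0.1048]
side [287.9, 288.4] 0.51 [-0.0108  0.1634  0.033 ]
side [305.4, 289.7] 0.4 [-0.0572  0.1606  0.033 ]
top [282.5, 229.6] 0.55 [-0.0563 -0.0726  0.033 ]
```

```bash
python3 -m creep '0 0 -0.004 0 0;0 0 -0.0025 0 0;0 0 0 0 0'; python3 -m creep '0 0 -0.001 0 0;0 0 0 0 0'
```

```text
time_s: 15.58
tool_pos: [0.5442, 0.0337, 0.0977]
tool_rot: [180.0, 0.0, 10.1]
force: [0.6, -0.6, -2.4]
grip_width: 0.0218
grasp_force: 40.0
time_s: 15.82
tool_pos: [0.5444, 0.0337, 0.0969]
tool_rot: [180.0, 0.0, 10.0]
force: [-0.1, -0.3, -2.2]
grip_width: 0.0215
grasp_force: 40.0
```

Lowering 1.3 mm more and wiping (about 106 mm to go).

```bash
python3 -m creep '0 0 -0.0013 0 0;-0.0022 0.0123 0 0 0;-0.0022 0.0123 0 0 0;-0.0022 0.0123 0 0 0;-0.0022 0.0123 0 0 0;-0.0018 0.01 0 0 0;-0.0018 0.01 0 0 0;-0.0018 0.01 0 0 0'; python3 -m creep '-0.0018 0.01 0 0 0;-0.0018 0.01 0 0 0;-0.0018 0.01 0 0 0;-0.0009 0.005 0 0 0;0 0 0 0 0';python3 -m creep '0 0 0.02 0 0;0.004 -0.02 0.02 0 0;0.008 -0.045 0.02 0 0;0.008 -0.045 0.02 0 0;0.009 -0.05 0 0 0;0.009 -0.05 0 0 0;0 0 0 0 0'
python3 - <<'E'
from h import *
im=snap()
o=[cv2.resize(im[c][y:y+120,x:x+100,::-1],None,fx=4,fy=4,interpolation=2) for c,x,y in(("top",180,160),("side",235,200))]
cv2.imwrite("pics/g5.png",np.hstack(o))
E
```

```text
time_s: 16.82
tool_pos: [0.5302, 0.1135, 0.0957]
tool_rot: [180.0, -0.0, 10.0]
force: [0.4, 0.3, -2.1]
grip_width: 0.0218
grasp_force: 40.0
time_s: 17.45
tool_pos: [0.5239, 0.1483, 0.0957]
tool_rot: [180.0, 0.0, 10.1]
force: [0.3, -0.6, -1.0]
grip_width: 0.0216
grasp_force: 40.0
time_s: 18.32
tool_pos: [0.5618, -0.0693, 0.1753]
tool_rot: [179.8, 0.1, 9.5]
force: [-0.6, 1.1, -2.4]
grip_width: 0.0219
grasp_force: 40.0
```

View pics/g5.png

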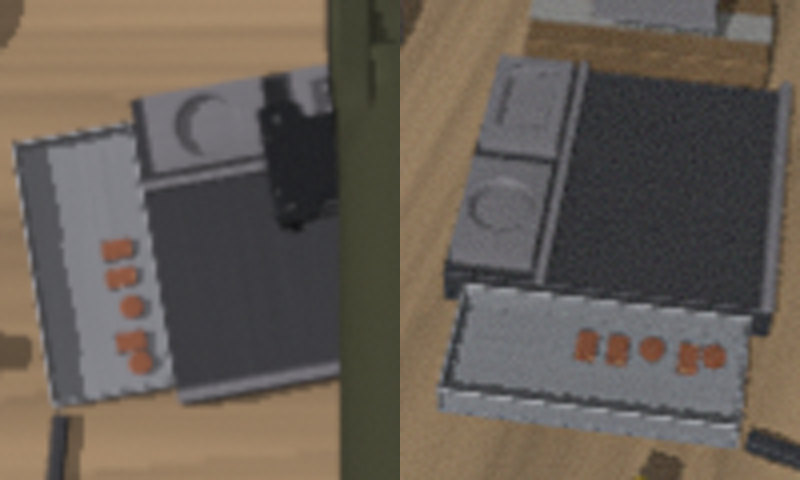

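The crop shows all five chips in the tray at side crop (585–715,350) and a bare field. Returning to the rest.

```bash
python3 -m creep '-0.0084 -0.0473 0 -2.7 0;-0.0084 -0.0473 0 -2.7 0;-0.0084 -0.0473 0 -2.7 0;-0.0084 -0.0473 0 -2.7 0;-0.0084 -0.0473 0 -2.7 0;-0.0084 -0.0473 0 -2.7 0;0 0 -0.02 0 0;0 0 0 0 0'
```

```text
time_s: 19.42
tool_pos: [0.511, -0.3433, 0.1535]
tool_rot: [-179.8, 0.2, -6.0]
force: [0.1, 0.1, -1.6]
grip_width: 0.022
grasp_force: 40.0
```

```bash
python3 -m creep '0 -0.01 -0.02 -0.2 0;0 0 -0.01 0 0;0 0 0 0 0'
```

```text
time_s: 19.8
tool_pos: [0.511, -0.3549, 0.1242]
tool_rot: [-179.9, 0.1, -6.3]
force: [0.4, -0.3, -1.2]
grip_width: 0.0214
grasp_force: 40.0
```

```bash
python3 -m creep '0 0.001 -0.007 0 0;0 0 -0.007 0 0;0 0 0 0 0'; python3 -m creep '0 0 -0.004 0 0;0 0 0 0 0'; python3 -m creep '0 0 -0.004 0 0;0 0 0 0 0'
```

```text
time_s: 20.18
tool_pos: [0.5111, -0.3546, 0.111]
tool_rot: [-180.0, 0.1, -6.3]
force: [-0.1, 0.2, -2.5]
grip_width: 0.0215
grasp_force: 40.0
time_s: 20.42
tool_pos: [0.5114, -0.3549, 0.1074]
tool_rot: [-180.0, 0.0, -6.4]
force: [-0.1, 0.6, -2.5]
grip_width: 0.0218
grasp_force: 40.0
time_s: 20.68
tool_pos: [0.5113, -0.3548, 0.1033]
tool_rot: [-180.0, 0.0, -6.4]
force: [0.4, 0.9, -1.9]
grip_width: 0.022
grasp_force: 40.0
```

```bash
python3 -m creep '0 0 -0.003 0 0;0 0 0 0 0'; python3 -m creep '0 0 -0.002 0 0;0 0 0 0 0'; python3 -m creep '0 0 -0.002 0 0;0 0 0 0 0'
```

```text
time_s: 20.92
tool_pos: [0.5114, -0.3548, 0.1004]
tool_rot: [-180.0, 0.0, -6.4]
force: [-0.8, 0.4, -1.9]
grip_width: 0.0218
grasp_force: 40.0
time_s: 21.18
tool_pos: [0.5115, -0.3548, 0.0985]
tool_rot: [-180.0, 0.0, -6.4]
force: [-0.1, 0.7, -2.6]
grip_width: 0.0218
grasp_force: 40.0
time_s: 21.42
tool_pos: [0.5114, -0.3548, 0.0965]
tool_rot: [-180.0, 0.0, -6.4]
force: [-1.4, 0.9, -1.2]
grip_width: 0.0217
grasp_force: 40.0
```

```bash
python3 -m creep '0 0 -0.002 0 0;0 0 0 0 0'; python3 -m creep '0 0 -0.0015 0 0;0 0 0 0 0'
```

```text
time_s: 21.68
tool_pos: [0.5114, -0.3548, 0.0944]
tool_rot: [-180.0, 0.0, -6.3]
force: [-0.6, 0.7, -2.3]
grip_width: 0.0218
grasp_force: 40.0
time_s: 21.92
tool_pos: [0.5119, -0.3544, 0.0934]
tool_rot: [-180.0, -0.0, -6.3]
force: [0.2, 1.3, -0.4]
grip_width: 0.022
grasp_force: 40.0
```

```bash
python3 -m creep '0 -0.0005 0 0 0.028;-0.0003 -0.0025 0 0 0.035;-0.0003 -0.0025 0 0 0.042;-0.0002 -0.0025 0 0 0.05;0 -0.002 0 0 0.05;0 0 0 0 0.05' 10; python3 -m creep '-0.0005 -0.005 0 0 0.052;-0.0005 -0.005 0 0 0.054;-0.0005 -0.005 0 0 0.056;-0.0005 -0.005 0 0 0.058;-0.0005 -0.005 0 0 0.06;-0.0005 -0.005 0 0 0.062;-0.0005 -0.005 0 0 0.062;0 0 0 0 0.062'
```

```text
time_s: 22.68
tool_pos: [0.5107, -0.3652, 0.0931]
tool_rot: [180.0, 0.0, -6.4]
force: [0.2, 0.0, -0.3]
grip_width: 0.0497
grasp_force: 0.0
time_s: 23.68
tool_pos: [0.507, -0.4005, 0.0932]
tool_rot: [180.0, 0.0, -6.4]
force: [-0.3, 1.1, 0.8]
grip_width: 0.0619
grasp_force: 0.0
```

```bash
python3 -m creep '-0.0005 -0.004 0 0 0.062;-0.0003 -0.003 0 0 0.062;0 0 0 0 0.062;0 0 0 0 0.062'; python3 -m creep '0 0 0 0 0.075;0 0 0 0 0.075;0 0.003 0 0 0.087;0 0 0 0 0.087'
python3 - <<'E'
from h import *
np.set_printoptions(precision=4,suppress=True)
im=snap()
for c in im: print([(np.round(d["xy"],1).tolist(),round(d["p"],2),d["mask"].sum()) for d in finder.masks_of("scraper",c)])
E
```

```text
time_s: 24.18
tool_pos: [0.5065, -0.4068, 0.0932]
tool_rot: [-180.0, 0.0, -6.3]
force: [-1.3, -0.4, -0.1]
grip_width: 0.0621
grasp_force: 0.0
time_s: 24.68
tool_pos: [0.5066, -0.4034, 0.0932]
tool_rot: [-180.0, 0.0, -6.3]
force: [0.3, -0.2, 0.6]
grip_width: 0.0847
grasp_force: 0.0
[([337.1, 160.7], 0.76, np.int64(578)), ([358.8, 157.9], 0.75, np.int64(327)), ([364.9, 211.9], 0.69, np.int64(699)), ([258.6, 354.1], 0.42, np.int64(461))]
[([396.1, 240.3], 0.62, np.int64(202)), ([332.1, 275.8], 0.55, np.int64(1186)), ([451.4, 247.0], 0.53, np.int64(154))]
```

```bash
python3 -m creep '0 0 0.02 0 0.087;0 0 0.04 0 0.087;0 0 0.05 0 0.087;0.01 0.05 0.02 8 0.087;0.01 0.06 0 8 0.087;0.01 0.06 0 8 0.087;0 0.06 0 8 0.087;0 0.06 0 8 0.087'
python3 - <<'E'
from h import *
np.set_printoptions(precision=4,suppress=True)
im=snap(); old=np.load("im.npz")
pose=lambda p:(Ro.from_euler("z",p[2],degrees=True).as_matrix()@Ro.from_euler("y",-p[3],degrees=True).as_matrix(),np.array([p[0],p[1],.0246]))
SC=[box(.016,.090,.014,.062),box(.022,.090,.062,.110)]
L={c:[d["mask"] for d in finder.masks_of("scraper",c) if np.hypot(*(np.array(d["xy"])-p))<14] for c,p in dict(top=(395,230),side=(336,160)).items()}
ms={c:v[0] for c,v in L.items() if v}; print([(c,m.sum()) for c,m in ms.items()])
if ms: print(fit(SC,ms,[.512,-.347,83,35],pose,(.01,.01,5,5)))
for c,(x,y,w,h) in dict(side=(310,135,55,60),top=(355,205,60,50)).items():
    d=np.abs(im[c][y:y+h,x:x+w].astype(int)-old[c][y:y+h,x:x+w]).max(2); print(c,d.mean(),(d>40).sum())
o=[cv2.resize(np.vstack([i[c][y:y+72,x:x+100,::-1] for i in(old,im)]),None,fx=4,fy=4,interpolation=2) for c,x,y in(("top",345,190),("side",295,130))]
cv2.imwrite("pics/g6.png",np.hstack(o))
E
```

```text
time_s: 25.88
tool_pos: [0.5368, -0.1119, 0.225]
tool_rot: [179.9, -0.1, 33.9]
force: [1.9, 0.7, -0.3]
grip_width: 0.087
grasp_force: 0.0
[('top', np.int64(989)), ('side', np.int64(403))]
(array([ 0.5113, -0.3431, 84.5612, 38.7071]), np.float64(0.2527430057525635))
side 38.17393939393939 1278
top 18.501666666666665 364
```

```bash
python3 -m creep '-0.002 0.059 0 6 0.087;-0.002 0.059 0 6 0.087;-0.002 0.059 0 6 0.087;-0.002 0.059 0 6 0.087;-0.002 0.059 0 6 0.087;-0.002 0.059 0 6 0.087;-0.002 0.059 0 6 0.087;0 0.058 0 6 0.087'
python3 - <<'E'
from h import *
np.set_printoptions(precision=4,suppress=True)
im=snap(); old=np.load("im.npz")
pose=lambda p:(Ro.from_euler("z",p[2],degrees=True).as_matrix()@Ro.from_euler("y",-p[3],degrees=True).as_matrix(),np.array([p[0],p[1],.0246]))
SC=[box(.016,.090,.014,.062),box(.022,.090,.062,.110)]
L={c:[d["mask"] for d in finder.masks_of("scraper",c) if np.hypot(*(np.array(d["xy"])-p))<14] for c,p in dict(top=(395,230),side=(336,160)).items()}
ms={c:v[0] for c,v in L.items() if v}; print([(c,m.sum()) for c,m in ms.items()])
if ms: print(fit(SC,ms,[.512,-.347,83,35],pose,(.01,.01,5,5)))
for c,(x,y,w,h) in dict(side=(310,135,55,60),top=(355,205,60,50)).items():
    d=np.abs(im[c][y:y+h,x:x+w].astype(int)-old[c][y:y+h,x:x+w]).max(2); print(c,d.mean(),(d>40).sum())
o=[cv2.resize(np.vstack([i[c][y:y+72,x:x+100,::-1] for i in(old,im)]),None,fx=4,fy=4,interpolation=2) for c,x,y in(("top",345,190),("side",295,130))]
cv2.imwrite("pics/g6.png",np.hstack(o))
E
```

```text
time_s: 27.08
tool_pos: [0.5245, 0.3568, 0.2238]
tool_rot: [179.9, 0.0, 81.6]
force: [0.6, -0.8, 0.6]
grip_width: 0.0873
grasp_force: 0.0
[('top', np.int64(992))]
(array([ 0.5133, -0.3439, 81.    , 37.2016]), np.float64(0.06778937578201294))
side 28.134545454545453 571
top 21.942 217
```

Run:
```python
from h import *
im=snap(); old=np.load("im.npz")
for c,boxes in dict(top=[(378,209,34,40),(380,212,13,34),(395,211,17,36)],side=[(318,143,36,38),(330,143,25,16)]).items():
    for (x,y,w,h) in boxes:
        t=cv2.resize(old[c][y:y+h,x:x+w],None,fx=4,fy=4,interpolation=2); s=cv2.resize(im[c][y-12:y+h+12,x-12:x+w+12],None,fx=4,fy=4,interpolation=2)
        r=cv2.matchTemplate(s,t,cv2.TM_CCOEFF_NORMED); _,v,_,l=cv2.minMaxLoc(r); print(c,x,(l[0]/4-12,l[1]/4-12),round(v,3))
```

```text
top 378 (0.25, -0.5) 0.704
top 380 (-0.25, -0.5) 0.367
top 395 (0.0, -0.25) 0.953
side 318 (0.0, -0.25) 0.598
side 330 (-0.25, 0.0) 0.977
```

The scraper's handle matches its original place in both views to under 0.5 px, so it's leaning as it was. Now the block.

```bash
python3 -m creep '-0.001 0.005 -0.03 0 0.06;0 0 -0.03 0 0.05;0 0 -0.02 0 0.05;0 0 0 0 0.05'
```

```text
time_s: 27.88
tool_pos: [0.5218, 0.3598, 0.1419]
tool_rot: [-179.9, 0.1, 81.5]
force: [0.9, 0.5, -0.1]
grip_width: 0.0553
grasp_force: 0.0
```

```bash
python3 -m creep '0 0.017 0 0.5 0.05;0 0 -0.04 0 0.05;0 0 -0.035 0 0.05;0 0 -0.02 0 0.05;0 0 -0.01 0 0.05;0 0 0 0 0.05'
```

```text
time_s: 28.62
tool_pos: [0.5216, 0.3797, 0.0386]
tool_rot: [180.0, -0.0, 82.2]
force: [-0.3, 0.1, -0.3]
grip_width: 0.0495
grasp_force: 0.0
```

```bash
python3 -m creep '0 -0.003 -0.003 0 0.05;0 0 0 0 0.03;0 0 0 0 0.02;0 0 0 0 0.015;0 0 0 0 0.015' 10; python3 -m creep '0 0 0 0 0.01;0 0 0.01 0 0;0 0 0.03 0 0;0 0 0.04 0 0;0 0 0.03 0 0;0 0 0 0 0' 40
```

```text
time_s: 29.25
tool_pos: [0.5221, 0.3761, 0.0355]
tool_rot: [179.9, -0.0, 82.1]
force: [1.3, 0.5, 0.4]
grip_width: 0.0238
grasp_force: 10.0
time_s: 30.0
tool_pos: [0.522, 0.3774, 0.1475]
tool_rot: [179.8, -0.2, 82.2]
force: [-0.2, -0.4, -4.7]
grip_width: 0.0239
grasp_force: 40.0
```

```bash
python3 -m creep '0.0154 -0.0501 0 2.25 0;0.0154 -0.0501 0 2.25 0;0.0154 -0.0501 0 2.25 0;0.0154 -0.0501 0 2.25 0;0.0154 -0.0501 0 2.25 0;0.0154 -0.0501 0 2.25 0;0.0154 -0.0501 0 2.25 0;0.0154 -0.0501 0 2.25 0'; python3 -m creep '0 0 -0.02 0 0;0 0 0 0 0'
```

```text
time_s: 31.0
tool_pos: [0.6434, -0.0264, 0.1426]
tool_rot: [-179.8, -0.1, 100.2]
force: [1.8, 0.5, -3.7]
grip_width: 0.0238
grasp_force: 40.0
time_s: 31.25
tool_pos: [0.6417, -0.0246, 0.1211]
tool_rot: [-179.6, -0.2, 100.1]
force: [-0.7, 1.0, -5.1]
grip_width: 0.0237
grasp_force: 40.0
```

Run:
```python
from h import *
np.set_printoptions(precision=4,suppress=True)
im=snap(); T=get_obs()["tool_pos"]; print(T,get_obs()["tool_rot"])
Rp=Ro.from_euler("z",10.1,degrees=True).as_matrix(); N=np.array([.6449,-.0235,.03])
tt=T-[0,0,.0355]
L=[d for d in finder.masks_of("block","side")]; print([(np.round(d["xy"]),round(d["p"],2),d["mask"].sum()) for d in L]); print(proj(tt+[0,0,.02],"side"),proj(tt+[0,0,.02],"top"))
print("top",[(np.round(d["xy"]),round(d["p"],2),d["mask"].sum()) for d in finder.masks_of("block","top")])
m=[d["mask"] for d in L if np.hypot(*(d["xy"]-proj(tt+[0,0,.02],"side")[0]))<15]
if m:
    z=tt[2]
    for parts in (BLOCK,BLOCK[:1]):
        r=fit(parts,{"side":m[0]},[*tt[:2]],lambda p:(Rp,np.array([p[0],p[1],z])),(.005,.005)); print(r,(r[0]-tt[:2])@Rp[:2,:2])
o=[]
for c,(x,y,w,h) in dict(side=(215,165,100,110),top=(215,140,100,110)).items():
    a=cv2.resize(im[c][y:y+h,x:x+w,::-1],None,fx=4,fy=4,interpolation=2)
    for b,t,col in((BLOCK[0],tt,(0,255,0)),(box(.035,.057,.016,.016001),N,(255,255,0)),(box(.058,.088,.016,.016001),N,(0,255,255))):
        uv=(proj(b@Rp.T+t,c)-[x,y]+.5)*4-.5; cv2.polylines(a,[cv2.convexHull(np.round(uv).astype(np.int32))],True,col,1)
    o.append(a)
cv2.imwrite("pics/n1.png",np.hstack(o))
```

```text
[ 0.6435 -0.0225  0.1241] [-179.8824   -0.1026  100.301 ]
[(array([295., 333.]), 0.88, np.int64(375)), (array([221., 375.]), 0.8, np.int64(506)), (array([267., 208.]), 0.79, np.int64(241))]
[[267.0126 208.8883]] [[267.8989 179.3331]]
top [(array([113., 204.]), 0.74, np.int64(256)), (array([161., 246.]), 0.6, np.int64(215))]
(array([ 0.6424, -0.0252]), np.float64(0.2054087519645691)) [-0.0015 -0.0024]
(array([ 0.6435, -0.0285]), np.float64(0.24600136280059814)) [-0.001  -0.0059]
```

View pics/n1.png

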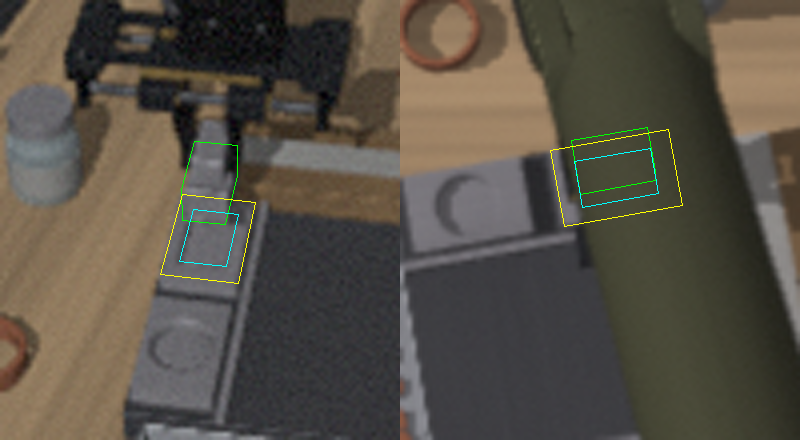

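The picture shows the block held over the oblong nest. The nest outline (yellow) matches at about side (267,225), and the top view is hidden by the arm. I'll refine the fit on the lower foot only.

Run:
```python
from h import *
np.set_printoptions(precision=4,suppress=True)
Rp=Ro.from_euler("z",10.1,degrees=True).as_matrix()
for k in range(3):
    snap(); T=get_obs()["tool_pos"]; tt=T-[0,0,.0355]
    m=[d["mask"] for d in finder.masks_of("block","side") if np.hypot(*(d["xy"]-proj(tt+[0,0,.02],"side")[0]))<15]
    if not m: continue
    m=m[0]; ys,xs=np.nonzero(m); roi=(240,190,295,240)
    print(T,"mask",xs.min(),xs.max(),ys.min(),ys.max())
    for cut in (204,208):
        b=m[roi[1]:roi[3],roi[0]:roi[2]].astype(float)[cut-roi[1]:]
        def cost(p):
            a=render(BLOCK[:1],Rp,tt+Rp@[p[0],p[1],0],"side",roi)[cut-roi[1]:]; return 1-np.minimum(a,b).sum()/np.maximum(a,b).sum()
        r=minimize(cost,[0,0],method="Nelder-Mead",options=dict(initial_simplex=[[0,0],[.004,0],[0,.004]],xatol=1e-4,fatol=1e-5)); print(cut,r.x,r.fun,cost([0,0]))
    n=[d["mask"] for d in finder.masks_of("nest_oblong","side") if abs(d["xy"][0]-266)<12]
    if n: print("nest",n[0].sum(),np.argwhere(n[0]).min(0),np.argwhere(n[0]).max(0))
```

```text
[ 0.6449 -0.0233  0.1259] mask 259 272 193 219
204 [0.0017 0.0006] 0.11021263851452534 0.1342042755344418
208 [ 0.0014 -0.0005] 0.08420208500400961 0.10370662460567825
nest 435 [215 254] [238 278]
[ 0.6448 -0.0244  0.1256] mask 260 272 194 219
204 [ 0.001  -0.0027] 0.1006732927220263 0.13899969315741023
208 [ 0.0009 -0.0028] 0.06023570493234398 0.10552349546578732
nest 395 [215 255] [237 278]
[ 0.6447 -0.0248  0.1253] mask 260 273 195 218
204 [ 0.0014 -0.0048] 0.11750920656176767 0.1826625386996904
208 [ 0.0014 -0.0048] 0.07156048014773775 0.16418527708850295
nest 417 [215 255] [238 278]
```

```bash
python3 -m creep '0 0.002 -0.02 0 0;0 0 -0.015 0 0;0 0 0 0 0;0 0 0 0 0'; python3 -m creep '0 0 -0.003 0 0;0 0 0 0 0';python3 -m creep '0 0 -0.002 0 0;0 0 0 0 0';python3 -m creep '0 0 -0.002 0 0;0 0 0 0 0'
```

```text
time_s: 32.55
tool_pos: [0.6447, -0.0226, 0.09]
tool_rot: [-180.0, -0.0, 100.1]
force: [0.1, -0.1, -3.5]
grip_width: 0.024
grasp_force: 40.0
time_s: 32.8
tool_pos: [0.6447, -0.0228, 0.0873]
tool_rot: [180.0, 0.0, 100.1]
force: [-0.5, -0.3, -5.0]
grip_width: 0.0237
grasp_force: 40.0
time_s: 33.05
tool_pos: [0.6446, -0.0228, 0.0851]
tool_rot: [-180.0, 0.0, 100.1]
force: [-0.3, -0.3, -4.0]
grip_width: 0.0237
grasp_force: 40.0
time_s: 33.3
tool_pos: [0.6445, -0.0227, 0.083]
tool_rot: [-180.0, -0.0, 100.1]
force: [-1.0, -0.4, -4.3]
grip_width: 0.0238
grasp_force: 40.0
```

```bash
for i in 1; do python3 -m creep '0 0 -0.0015 0 0;0 0 0 0 0';python3 -m creep '0 0 -0.0015 0 0;0 0 0 0 0';python3 -m creep '0 0 -0.0015 0 0;0 0 0 0 0'; done
```

```text
time_s: 33.55
tool_pos: [0.6446, -0.0227, 0.0815]
tool_rot: [-180.0, -0.0, 100.1]
force: [-0.9, 0.1, -3.9]
grip_width: 0.0237
grasp_force: 40.0
time_s: 33.8
tool_pos: [0.6445, -0.0227, 0.08]
tool_rot: [-180.0, 0.0, 100.2]
force: [0.4, -0.6, -3.9]
grip_width: 0.0235
grasp_force: 40.0
time_s: 34.05
tool_pos: [0.6445, -0.0227, 0.0785]
tool_rot: [-180.0, -0.0, 100.1]
force: [-0.6, -0.5, -4.8]
grip_width: 0.024
grasp_force: 40.0
```

```bash
for i in 1; do python3 -m creep '0 0 -0.0015 0 0;0 0 0 0 0';python3 -m creep '0 0 -0.0015 0 0;0 0 0 0 0';python3 -m creep '0 0 -0.0015 0 0;0 0 0 0 0'; done
```

```text
time_s: 34.3
tool_pos: [0.6445, -0.0227, 0.077]
tool_rot: [-180.0, 0.0, 100.2]
force: [-0.2, -0.3, -4.1]
grip_width: 0.0236
grasp_force: 40.0
time_s: 34.55
tool_pos: [0.6445, -0.0227, 0.0755]
tool_rot: [-180.0, -0.0, 100.1]
force: [0.5, -0.1, -4.0]
grip_width: 0.0238
grasp_force: 40.0
time_s: 34.8
tool_pos: [0.6445, -0.0227, 0.074]
tool_rot: [-180.0, -0.0, 100.1]
force: [-0.8, -0.4, -3.7]
grip_width: 0.0235
grasp_force: 40.0
```

```bash
for i in 1; do python3 -m creep '0 0 -0.0012 0 0;0 0 0 0 0';python3 -m creep '0 0 -0.001 0 0;0 0 0 0 0';python3 -m creep '0 0 -0.0005 0 0;0 0 0 0 0'; done
```

```text
time_s: 35.05
tool_pos: [0.6446, -0.0227, 0.0729]
tool_rot: [-180.0, 0.0, 100.2]
force: [-0.4, 0.1, -3.6]
grip_width: 0.0237
grasp_force: 40.0
time_s: 35.3
tool_pos: [0.6446, -0.0227, 0.0719]
tool_rot: [-180.0, 0.0, 100.1]
force: [-0.1, 0.2, -4.0]
grip_width: 0.0236
grasp_force: 40.0
time_s: 35.55
tool_pos: [0.6447, -0.0227, 0.0715]
tool_rot: [180.0, 0.0, 100.1]
force: [-0.1, -1.3, -4.2]
grip_width: 0.0237
grasp_force: 40.0
```

```bash
for i in 1; do python3 -m creep '0 0 -0.0007 0 0;0 0 0 0 0';python3 -m creep '0 0 -0.0006 0 0;0 0 0 0 0'; done
```

```text
time_s: 35.8
tool_pos: [0.6448, -0.0227, 0.0715]
tool_rot: [180.0, 0.0, 100.1]
force: [-1.5, -1.4, 2.4]
grip_width: 0.0236
grasp_force: 40.0
time_s: 36.05
tool_pos: [0.6448, -0.0227, 0.0715]
tool_rot: [180.0, 0.0, 100.1]
force: [-3.0, -0.4, 6.5]
grip_width: 0.0237
grasp_force: 40.0
```

The block bottoms out at exactly the expected height (TCP 0.0715), so I release and retreat.

```bash
python3 -m creep '0 0 0.0007 0 0.024;0 0 0 0 0.028;0 0 0 0 0.034;0 0 0 0 0.045;0 0 0 0 0.05;0 0 0.02 0 0.05;0 0 0.04 0 0.05;0 0 0.05 0 0.05' 10; python3 -m creep '0 0 0.05 0 0.05;-0.02 -0.055 0 0 0.05;-0.03 -0.05 0 0 0.05;-0.03 -0.05 0 0 0.05;-0.03 -0.05 0 0 0.05;-0.03 -0.05 0 0 0.05;0 0 0 0 0.05;0 0 0 0 0.05'
python3 - <<'E'
from h import *
np.set_printoptions(precision=4,suppress=True)
im=snap(); old=np.load("im.npz"); Rp=Ro.from_euler("z",10.1,degrees=True).as_matrix(); P0=np.array([.5535,.0175,0])
for c,p in dict(side=(264,222),top=(267,180)).items():
    m=[d["mask"] for d in finder.masks_of("block",c) if np.hypot(*(np.array(d["xy"])-p))<14]
    if m: print(c,fit([box(.032,.054,.010,.030),BLOCK[1]],{c:m[0]},[.6449,-.0235,10,.036],lambda p:(flat(0)(p)[0],np.array([p[0],p[1],p[3]])),(.004,.004,4,.004)))
    else: print(c,[d["xy"] for d in finder.masks_of("block",c)])
    for n in("scraper","chip0"): print(n,c,[np.round(d["xy"]).tolist() for d in finder.masks_of(n,c)])
for x,y,w,h in((395,211,17,36),):
    r=cv2.minMaxLoc(cv2.matchTemplate(im["top"][y-8:y+h+8,x-8:x+w+8],old["top"][y:y+h,x:x+w],5)); print(r[1],r[3])
E
```

```text
time_s: 37.05
tool_pos: [0.6443, -0.0226, 0.1827]
tool_rot: [-180.0, -0.0, 100.2]
force: [0.6, -0.2, -0.3]
grip_width: 0.0499
grasp_force: 0.0
time_s: 38.05
tool_pos: [0.5052, -0.2772, 0.2321]
tool_rot: [179.9, 0.0, 100.1]
force: [0.2, 1.0, -0.1]
grip_width: 0.0502
grasp_force: 0.0
side (array([ 0.6431, -0.0206, 12.4534,  0.0348]), np.float64(0.12261581420898438))
scraper side [[362.0, 210.0], [336.0, 159.0], [360.0, 153.0]]
chip0 side [[268.0, 230.0], [279.0, 290.0], [287.0, 286.0], [304.0, 291.0], [224.0, 203.0]]
top (array([ 0.6428, -0.0239,  9.7039,  0.037 ]), np.float64(0.11116677522659302))
scraper top [[332.0, 274.0]]
chip0 top []
0.38634079694747925 (12, 5)
```

```bash
python3 -c "
from cell import ticket
print(ticket.sign_off())"
```

```text
the job is handed in; nothing more can be done
None
```

Job handed in at about 38 s of the 72 s limit: all five chips are in the tray, the scraper is leaning in its rest as before, and the oblong block stands upright at its full seated height in the oblong nest; sign-off returned no verdict.

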